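Set the stop screw of a bench jolley to a setting bar

TASK

Set the travel stop on the jolley: take the blue square-bit driver from the stand, seat it in the stop screw and turn the screw down until the aluminium setting bar lying under it just drags, checking by sliding the bar a centimetre or so to and fro - it should take a light pull of about 10 N, neither loose nor clamped, and never crush the buffer. Leave the bar lying under the stop, dragging like that, put the driver back upright in its hole in the stand, and leave the other tools and the bisque ware alone.

Things in the scene. Friction and masses are not known exactly. Their poses are not given: they have to be found in the camera images.
- jolley: bench jolley, grey-green cast iron, bolted down: a pivoting arm with a profile, parked up over a wheel head and plaster mould. Origin: on the bench right below the stop screw's axis; z up; +y runs along the bed to the pivot (66 mm) and wheel head (320 mm). A bridge 100 mm wide in x, 30 mm in y, top 112 mm above the bench, spans the arm's tail and carries the stop screw
- tail_end (a point): top centre of the free end of the arm's tail, a flat steel strip only 20 mm wide and 15 mm thick, top face 55 mm above the bench, reaching 120 mm from the screw's axis along the jolley's -y; nothing but the bench lies beside or below its last 50 mm. The bridge's posts stand 34 to 50 mm either side of the axis
- stop_screw: stop screw, knurled steel head 32 mm wide, 18 mm high. Origin: mouth centre of the square socket in its top, 138 to 140 mm above the bench at first; z up; x, y at the socket's flats (alike every quarter turn). Socket 11.5 mm square, 15 mm deep, 1.5 mm chamfer: 0.3 rad of play. Clockwise from above lowers it, 10 mm a turn; friction 0.1 N m, it stays where left. An orange buffer forms its lower end
- screw_end (a point): point on the screw's axis 60 mm below its origin, inside the orange springy urethane buffer (14 mm across) that meets the bar. Buffers are cut and worn to different lengths: this one's lower face is 2.7 to 6.7 mm below this point, which only feel can tell (say, by lifting the bar to meet it). It first clears the bar by 0.5 to 6.5 mm. Once it touches, each 1 mm of feed adds about 10 N; past 22 N it is ruined
- bar: setting bar, plain aluminium, 34 x 140 x 16 mm, about 0.2 kg, loose, flat on the narrower tail under the stop screw, its sides overhanging by 7 mm so that it can be gripped across. Origin: centre of its underside; y along its length; the end to grip is at y = -70 mm, away from the wheel head. Friction about 0.6 on tail and buffer alike: the pull is about 1.2 x the screw's force + 1.2 N
- driver: square-bit driver, 0.14 kg: blue square handle, 26 mm across flats, from 30 to 92 mm above the origin; collar 24 mm across; below it a square bit, 10 mm across, 13 mm long, its last 3 mm 8 mm across. Stands bit down in a stand hole. Origin: underside of the collar; x, y point at the flats of bit and handle. Seated in the screw, collar on head, the two origins meet and it stands by itself
- stand: wooden driver stand, 70 x 170 x 40 mm, fixed, with two round holes 19 mm wide, 28 mm deep, 90 mm apart along its y. Origin: centre of its underside
- hole_a (a point): mouth centre of one stand hole (at y = -45 mm on the stand, 40 mm above the bench)
- hole_b (a point): mouth centre of the other stand hole (at y = +45 mm on the stand, 40 mm above the bench)
- flat_driver: a flat-blade driver of the same build with a red handle, standing in the other hole; not needed. Origin: underside of its collar
- thick_bar: a brass setting bar, 30 x 110 x 24 mm, lying on the bench; not needed. Origin: centre of its underside
- bisque_pair_a: white bisque piece of two joined balls, 108 x 66 x 67 mm, bystander. Origin: centre of its foot
- bisque_pair_b: another such white bisque piece with a small flower on top. Origin: centre of its foot
- bisque_heart: flat white bisque heart, about 85 x 90 x 28 mm, bystander. Origin: its underside
- bisque_bowl: small white bisque bowl, 90 mm wide, 50 mm high, bystander. Origin: centre of its underside
- brush: dusting brush, 160 mm long, wooden handle, lying on the bench, bystander. Origin: its middle, on the bench
Mind the look-alikes: they are no part of the job. Leave any green or pink look-alike of the bar alone.

How it is judged:
By the outcome, as a careful person would: the job done as asked, in the order asked, and still so for the second after the job is handed in, with the robot touching nothing.
It also fails if it takes over 72 s, if anything falls off the work surface, if the arm or the gripper's body presses on something with over 40 N, if the wrist force passes 120 N, or if a joint passes its speed limit or range.

ROBOT

A 6-joint arm with a two-finger parallel gripper is mounted at the origin on the work surface. World frame = base frame: x ahead of the robot, y to its left, z up, the work surface at z = 0. Lengths are in m, angles in rad, forces in N, time in s.
With the tool pointing down it reaches from about 0.35 to 0.725 m from the base axis. Payload 6 kg.
Tool frame: the origin (TCP) lies midway between the tips of the shut fingers; the grasp point (between the pads) lies 19 mm behind it; z points along the fingers, x is the direction in which the jaws open and shut, and the axes are right-handed (so a half turn about z gives the same grasp; the last joint's range is limited). The gripper opens to 85 mm and grips with 20 to 120 N. Pads are 22 mm wide; open, the fingers measure 114 mm over their backs; the gripper's body (76 mm by 85 mm) begins 54 mm behind the grasp point. The pads swing forward as they close: fully open they stand 13 mm farther back than shut.
Start: joints at [-0.966, 0.04, 0.085, 0, -1.615, -0.334], TCP at [0.161, -0.578, 0.231] pointing down, gripper open.
Joint ranges: [-2.56, 2.56], [-1.29, 2.01], [-1.08, 1.49], [-3.29, 1.98], [-2.81, -0.18], [-2.99, 2.99]. Speed limits (rad/s): [2.57, 2.57, 3.01, 3.14, 3.14, 3.14].

INTERFACE

Orientations are given as a unit quaternion [w, x, y, z].
In Python, from plant import ctrl gives the robot as it stands. The module is installed in compiled form; this text tells all that it offers.
- The arm moves only by the tool servo_tool, never from a script. Its argument "series" is a list of rows, each a list of 5 numbers: the shift along the tool's x, y, z in units of 30 mm (1.0 is 30 mm), then the turn about the tool's z in units of 8 degrees (1.0 is 8 degrees), then the opening, from 0 (shut) to 1 (fully open). In form: [[tx, ty, tz, turn, jaw], ...]. A call has 1 to 10 rows; each row shifts and turns the commanded pose from where the row before left it, along the tool's axes as they then stand; what a row does not reach is not made up. A row lasts 1/10 s, in which the tool goes at most 50 mm and 8.59 degrees, less where a joint would pass 70% of its speed; a pose out of reach is approached as far as the arm can. A call is refused whole if a number of a shift passes 1 or a number of a turn 1, either way. A call with a gripper value outside its range is refused whole. The fingers move at their own pace and stop on an object; "newtons" is the grip in N (left out, the last holds). Time passes only in rows, so rows that do not move let the fingers close. It gives the time, the measured TCP pose, the force and the opening at its end, in the units of the state.
- ctrl.observe(): the state, without advancing time (a new reading comes with each control period).
- ctrl.capture(name): name is "scene" or "side" or "wrist"; returns the picture (400x640x3 uint8, blue, green, red); there is no depth.
- ctrl.get_calibration(name): a dict with "fx", "fy", "cx", "cy" (pixels), "extrinsics" (4x4, takes a point from camera to world coordinates); the wrist camera has in their place "mount" (4x4, takes a point from camera to tool coordinates, whose origin is the TCP and whose axes are the tool frame's). Camera axes: x right, y up, looking along -z (the intrinsics and any distortion apply to the point x, -y, -z); pixel columns grow to the right and rows downward; lengths in m; the calibration is good to about 2 mm. The wrist camera is an equidistant fisheye: a pixel r from the principal point sees the ray r / f radians off the axis. A picture is of the moment at which its call begins: read the wrist's pose just before it. get_calibration takes no time and is no camera call.
- ctrl.finish_job(): hands the job in, once; it reports no verdict.
The state is a dict: "t": time; "qpos": joint angles; "qd": joint speeds; "joint_efforts": joint torques, N m; "eef_pos": TCP position; "ee_rot": TCP orientation; "ft_force": force on the tool from outside, world axes, zero at the start; "moment": the same for the moment, N m; "opening": opening from 0.0 (shut) to 1.0 (fully open).
Only numpy, scipy, OpenCV 4.12 (cv2) and the standard library are available. Lean on these libraries where they do the work, as an engineer would, in place of code of your own. Each camera call takes 0.05 s, during which the arm holds its last target. There are 200 camera calls.

## Working session

There is one attempt and no reset: what is moved stays moved. The work goes in short steps, Python scripts to look and compute and a tool call to move; the robot and the scene stay as the last step left them, time stands still between calls to the robot, and variables do not carry over. Pictures are saved under pics/ and viewed, on a budget of 10 in all, crops included, one or two more only if the job needs it, and the job is handed in when it is done.

Besides the shell and the picture viewer there is one more tool, called as name(argument=value, ...), one argument or row to a line, values as JSON. servo_tool: Moves the arm, as the interface text tells. Its arguments: {"type":"object","properties":{"series":{"type":"array"},"newtons":{"type":"number"}},"required":["series"]}

```bash
mkdir -p pics; python3 - <<'E'
from plant import ctrl
import cv2,numpy as np
print(ctrl.observe())
for n in("scene","side","wrist"):
    cv2.imwrite(f"pics/{n}0.png",ctrl.capture(n)); print(n,ctrl.get_calibration(n))
E
```

```text
{'t': 0.0, 'qpos': array([-9.66317865e-01,  4.08113922e-02,  8.38175995e-02, -4.89988320e-04,
       -1.61551784e+00, -3.33706311e-01]), 'qd': array([-0.00147818,  0.000678  ,  0.00102188,  0.00045789, -0.00186352,
        0.00118774]), 'joint_efforts': array([-3.52510455e-03, -3.68192375e+01,  3.47400713e+01,  6.93204984e+00,
       -5.33159851e-03, -1.28705690e-05]), 'eef_pos': array([ 0.160486  , -0.5777913 ,  0.23027769]), 'ee_rot': array([-7.38972901e-04,  6.05187236e-01,  7.96082668e-01,  4.99396284e-04]), 'ft_force': array([ 0.17545218, -0.57665067, -0.1795599 ]), 'moment': array([ 0.01338588,  0.00726161, -0.03970865]), 'opening': 1.0010172290635027}
scene {'fx': 403.3192058060354, 'fy': 403.3192058060354, 'cx': 324.3291953004201, 'cy': 196.56350210599678, 'extrinsics': array([[ 0.8416004 , -0.3540641 ,  0.40785706,  0.99715799],
       [ 0.53986404,  0.52911872, -0.65466037, -0.8389285 ],
       [ 0.01598693,  0.77114979,  0.636453  ,  0.85868227],
       [ 0.        ,  0.        ,  0.        ,  1.        ]])}
side {'fx': 504.7971047253188, 'fy': 504.7971047253188, 'cx': 312.3765443449268, 'cy': 194.0300800746926, 'extrinsics': array([[-0.99773278,  0.04023387, -0.05394944,  0.43391651],
       [-0.06659351, -0.47435207,  0.87781286,  1.15328062],
       [ 0.00972678,  0.87941535,  0.47595592,  0.78098873],
       [ 0.        ,  0.        ,  0.        ,  1.        ]])}
wrist {'fx': 309.70691628693146, 'fy': 309.70691628693146, 'cx': 324.32981698301637, 'cy': 200.03166488602608, 'mount': array([[ 9.99998951e-01,  9.19506267e-04,  1.11915801e-03,
        -2.21599396e-04],
       [ 1.23590661e-03, -9.44596507e-01, -3.28231492e-01,
        -8.48946306e-02],
       [ 7.55341830e-04,  3.28232530e-01, -9.44596652e-01,
        -1.43989744e-01],
       [ 0.00000000e+00,  0.00000000e+00,  0.00000000e+00,
         1.00000000e+00]])}
```

View pics/scene0.png

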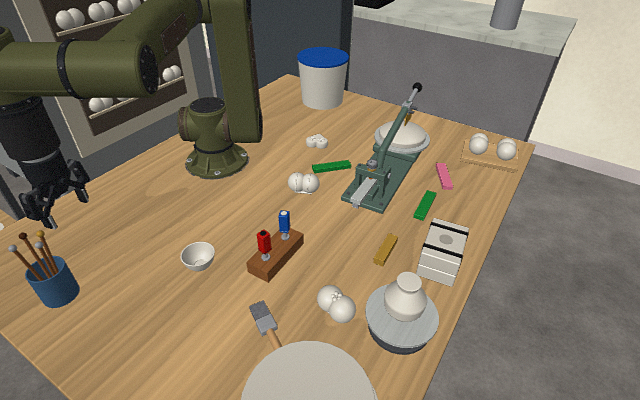

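View pics/side0.png

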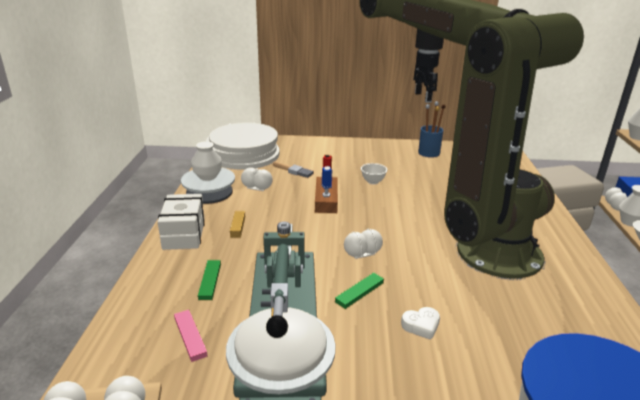

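The scene view shows the blue driver at (285,222), the red flat driver at (264,243) in the brown stand, and the jolley bridge at (375,170) with the bar at (365,190). Look-alikes: the red driver, the green bars at (331,167) and (425,205), the pink bar at (444,176) and the brass bar at (386,249). I choose the blue handle and the bare aluminium bar under the bridge.

```bash
cat > h.py <<'E'
from plant import ctrl
import cv2,numpy as np
from scipy.spatial.transform import Rotation as R
def pose():
    o=ctrl.observe(); T=np.eye(4); q=o["ee_rot"]
    T[:3,:3]=R.from_quat([q[1],q[2],q[3],q[0]]).as_matrix(); T[:3,3]=o["eef_pos"]; return T
def cam(n,T=None):
    c=ctrl.get_calibration(n); E=c["extrinsics"] if n!="wrist" else (pose() if T is None else T)@c["mount"]
    return c,E
def ray(n,px,T=None):
    c,E=cam(n,T); u=(px[0]-c["cx"])/c["fx"]; v=(px[1]-c["cy"])/c["fy"]
    if n=="wrist":
        r=np.hypot(u,v); s=np.sinc(r/np.pi); d=np.array([u*s,-v*s,-np.cos(r)])
    else: d=np.array([u,-v,-1.])
    d=E[:3,:3]@d; return E[:3,3],d/np.linalg.norm(d)
def plane(n,px,z,T=None):
    o,d=ray(n,px,T); return o+d*(z-o[2])/d[2]
def tri(*rs):
    A=sum(np.eye(3)-np.outer(d,d) for o,d in rs); b=sum((np.eye(3)-np.outer(d,d))@o for o,d in rs)
    return np.linalg.solve(A,b)
def proj(n,P,T=None):
    c,E=cam(n,T); p=np.linalg.inv(E)@np.r_[P,1]; x,y,z=p[0],-p[1],-p[2]
    if n=="wrist":
        h=np.hypot(x,y); k=np.arctan2(h,z)/h; return c["cx"]+c["fx"]*k*x, c["cy"]+c["fy"]*k*y
    return c["cx"]+c["fx"]*x/z, c["cy"]+c["fy"]*y/z
def blob(img,lo,hi,roi=None):
    m=cv2.inRange(cv2.cvtColor(img,cv2.COLOR_BGR2HSV),lo,hi)
    if roi: k=np.zeros_like(m); x0,y0,x1,y1=roi; k[y0:y1,x0:x1]=1; m*=k
    n,l,s,c=cv2.connectedComponentsWithStats(m); i=1+np.argmax(s[1:,4]); return c[i],s[i],l==i
BLUE=((105,120,40),(130,255,255))
E
python3 - <<'E'
from h import *
s=cv2.imread("pics/scene0.png"); d=cv2.imread("pics/side0.png")
b1,_s1,_=blob(s,*BLUE,(250,190,310,280)); b2,_s2,_=blob(d,*BLUE,(310,160,345,200))
RED=((0,150,60),(8,255,255))
r1,_,_=blob(s,*RED,(250,220,280,280));r2,_,_=blob(d,*RED,(310,145,345,170))
print(b1,b2,r1,r2,"blue",tri(ray("scene",b1),ray("side",b2)),"red",tri(ray("scene",r1),ray("side",r2)))
print("blue z=.098",plane("scene",b1,.098))
a=cv2.resize(s[70:220,320:440],None,fx=4,fy=4,interpolation=2)[:600]; b=cv2.resize(d[210:360,225:325],None,fx=4,fy=4,interpolation=2)[:600,:320]
cv2.imwrite("pics/c1.png",np.hstack([a[:,:480],b]))
E
```

```text
[283.67934783 221.93478261] [326.47101449 178.        ] [263.74683544 241.80168776] [326.58666667 160.48      ] blue [ 0.47584378 -0.21089798  0.09818663] red [ 0.48270783 -0.30793217  0.11006371]
blue z=.098 [ 0.47597517 -0.2107677   0.098     ]
```

View pics/c1.png

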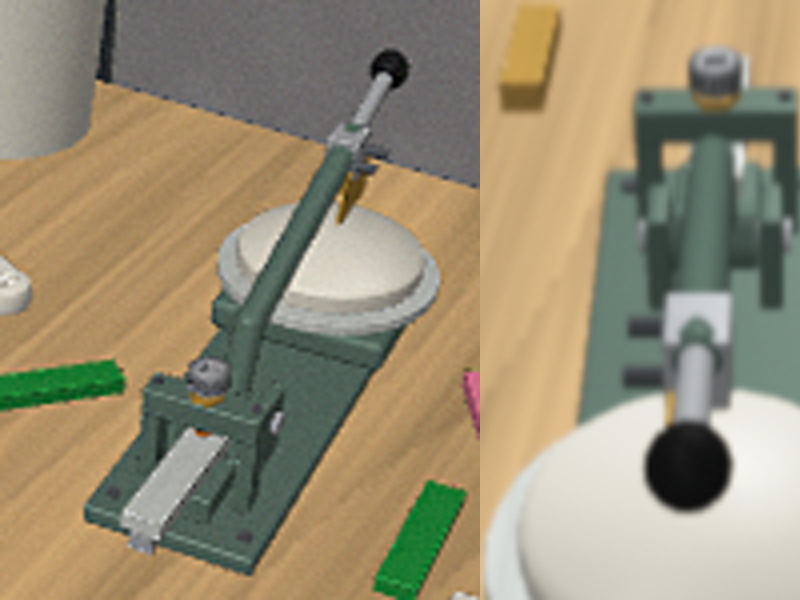

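The crop shows the bare bar on the tail under the bridge, with the knurled screw head at about (208,370)/4 in scene. In side the head is at (236,62)/4. The choice is confirmed.

```bash
python3 - <<'E'
from h import *
f=lambda x,y:(320+x/4-.4,70+y/4-.4); g=lambda x,y:(225+(x-480)/4-.4,210+y/4-.4)
print("head",tri(ray("scene",f(208,368)),ray("side",g(716,60))), plane("scene",f(208,366),.139))
for p in [(122,514),(165,523),(187,428),(229,437)]: print("bar top",plane("scene",f(*p),.071))
for p in [(85,505),(250,572),(405,330)]: print("base",plane("scene",f(*p),.012))
print("bridge tops side",[plane("side",g(*p),.112) for p in((636,92),(796,92))])
T=pose(); print("proj driver in wrist",proj("wrist",[.476,-.211,.13],T))
E
```

```text
head [0.56572788 0.12928944 0.13902811] [0.56498465 0.13177477 0.139     ]
bar top [0.56192207 0.00893209 0.071     ]
bar top [0.59448279 0.01784302 0.071     ]
bar top [0.55131252 0.13422323 0.071     ]
bar top [0.58552817 0.14248989 0.071     ]
base [0.49802425 0.06550828 0.012     ]
base [0.64918886 0.06649742 0.012     ]
base [0.61761007 0.46321119 0.012     ]
bridge tops side [array([0.61500851, 0.12643487, 0.112     ]), array([0.51791857, 0.11848079, 0.112     ])]
proj driver in wrist (np.float64(481.0062516571387), np.float64(420.2365821939352))
```

servo_tool(
  series=[
    [0.3,0.5,0,-1,1],
    [0.65,1,0,-1,1],
    [0.65,1,0,-1,1],
    [0.65,1,0,-1,1],
    [0.65,1,0,-1,1],
    [0.65,1,0,-1,1],
    [0.65,1,0,-1,1],
    [0.65,1,0,-1,1],
  ],
  newtons=60,
)

```text
t: 0.95
eef_pos: [0.2119, -0.3265, 0.2307]
ee_rot: [-0.0, 0.088, 0.996, 0.0]
ft_force: [1.3, 0.4, 0.5]
opening: 1.003
```

```bash
python3 - <<'E'
from h import *
T=pose();print(np.round(T,3),ctrl.observe()["qpos"].round(3))
d=T[:3,:3].T@(np.array([.476,-.211,.231])-T[:3,3]);print("delta units",d/.03)
E
```

```text
[[-0.984  0.176 -0.001  0.212]
 [ 0.176  0.984  0.001 -0.327]
 [ 0.001  0.001 -1.     0.231]
 [ 0.     0.     0.     1.   ]] [-0.466 -0.549 -0.399 -0.    -1.722  0.289]
delta units [-7.9871508   5.34089707 -0.01101346]
```

servo_tool(
  series=[
    [-0.8,0.5,0,0,1],
    [-0.9,0.6,0,0,1],
    [-0.9,0.6,0,0,1],
    [-0.9,0.6,0,0,1],
    [-0.9,0.6,0,0,1],
    [-0.9,0.6,0,0,1],
    [-0.9,0.6,0,0,1],
    [-0.9,0.6,0,0,1],
    [-0.9,0.6,0,0,1],
    [0,0,0,0,1],
  ],
)

```text
t: 1.95
eef_pos: [0.479, -0.2136, 0.2294]
ee_rot: [-0.002, 0.09, 0.996, 0.0]
ft_force: [-0.1, -0.1, -1.6]
opening: 1.001
```

```bash
python3 - <<'E'
from h import *
T=pose();im=ctrl.capture("wrist");cv2.imwrite("pics/w1.png",im);np.save("T1.npy",T)
print(np.round(T,3)[:,3],ctrl.observe()["ft_force"],proj("wrist",[.476,-.211,.132],T))
E
```

```text
[ 0.479 -0.214  0.229  1.   ] [ 0.0362568  -0.19627849 -0.52677273] (np.float64(328.2576046617708), np.float64(203.76140575200947))
```

View pics/w1.png

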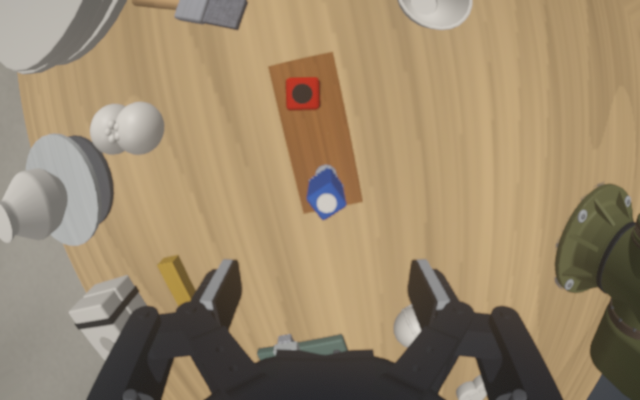

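The wrist view shows the blue driver's top (white cap) at (326,203), the red driver at (302,93) and the stand tilted slightly. I need the handle's yaw, so I'm zooming in.

```bash
python3 - <<'E'
from h import *
im=cv2.imread("pics/w1.png")
a=cv2.resize(im[155:230,290:365],None,fx=7.5,fy=7.5,interpolation=2)
cv2.imwrite("pics/c2.png",a)
T=np.load("T1.npy")
for p in [(269,67),(333,53),(362,202),(304,213)]: print(plane("wrist",p,.04,T))
E
```

```text
[ 0.5147434  -0.34057226  0.04      ]
[ 0.44572254 -0.34194225  0.04      ]
[ 0.44205734 -0.17312764  0.04      ]
[ 0.51017259 -0.17199468  0.04      ]
```

View pics/c2.png

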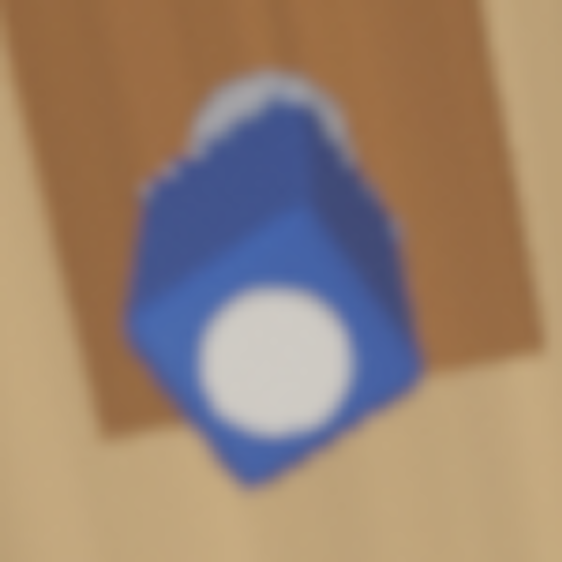

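```bash
python3 - <<'E'
from h import *
T=np.load("T1.npy")
c=np.array([(303,200),(422,365),(250,490),(128,322)])/7.5+[290-.4,155-.4]
P=np.array([plane("wrist",p,.132,T)[:2] for p in c]);print(P,P.mean(0))
for i in range(4):
    e=P[(i+1)%4]-P[i];print(np.linalg.norm(e),np.degrees(np.arctan2(e[1],e[0]))%90)
print("tool x deg",np.degrees(np.arctan2(T[1,0],T[0,0])))
print("lean check: collar px->",plane("wrist",(290+268/7.5,155+130/7.5),.05,T))
E
```

```text
[[ 0.47118892 -0.22977581]
 [ 0.46155874 -0.20876564]
 [ 0.48298879 -0.19752013]
 [ 0.49251139 -0.21959529]] [ 0.47706196 -0.21391422]
0.023112060449212508 24.624716996341462
0.024201414324585013 27.68843719762741
0.02404147822770055 23.334001525054475
0.02362818104755387 25.52236069758888
tool x deg 169.6420135425557
lean check: collar px-> [ 0.47635426 -0.21747841  0.05      ]
```

servo_tool(
  series=[
    [0,0,0,-0.9,1],
    [0,0,0,-0.9,1],
    [0,0,0,-0.9,1],
    [0,0,0,-0.9,1],
    [0,0,0,-0.9,1],
    [0.05,0.05,0.9,0,1],
    [0,0,1,0,1],
    [0,0,1,0,1],
    [0,0,1,0,1],
    [0,0,1,0,1],
  ],
)

```text
t: 3.0
eef_pos: [0.4744, -0.2149, 0.0834]
ee_rot: [0.0, -0.221, 0.975, -0.0]
ft_force: [0.4, 0.3, 0.1]
opening: 1.006
```

servo_tool(
  series=[
    [0,0,0,0,1],
    [0,0,0,0,0.3],
    [0,0,0,0,0],
    [0,0,0,0,0],
    [0,0,0,0,0],
    [0,0,0,0,0],
    [0,0,0,0,0],
    [0,0,0,0,0],
  ],
  newtons=60,
)

```text
t: 3.8
eef_pos: [0.4757, -0.2146, 0.0853]
ee_rot: [0.001, -0.221, 0.975, -0.0]
ft_force: [0.2, 0.6, 5.6]
opening: 0.299
```

```bash
python3 - <<'E'
from h import *
T=pose();o=ctrl.observe();print(np.round(T,4),o["qpos"].round(3),o["ft_force"],o["moment"],o["opening"])
E
```

```text
[[-9.023e-01 -4.310e-01  1.700e-03  4.757e-01]
 [-4.310e-01  9.023e-01 -4.000e-04 -2.146e-01]
 [-1.300e-03 -1.100e-03 -1.000e+00  8.530e-02]
 [ 0.000e+00  0.000e+00  0.000e+00  1.000e+00]] [-0.037 -0.14  -0.355  0.    -1.354  0.483] [0.18676126 0.64597372 5.61184817] [ 0.53467909 -0.11332228  0.03470887] 0.2989289731456302
```

servo_tool(
  series=[
    [0,0,-0.5,0,0],
    [0,0,-1,0,0],
    [-0.27,0.47,-1,0,0],
    [-0.6,0.96,-0.8,0,0],
    [-0.6,0.96,-0.6,0,0],
    [-0.6,0.96,-0.5,0,0],
    [-0.6,0.96,-0.4,0,0],
    [-0.6,0.96,-0.4,0,0],
    [-0.6,0.96,-0.3,0,0],
    [-0.6,0.96,-0.3,0,0],
  ],
)

```text
t: 4.8
eef_pos: [0.5027, 0.0391, 0.259]
ee_rot: [-0.0, -0.221, 0.975, 0.0]
ft_force: [0.3, -1.0, -1.2]
opening: 0.296
```

servo_tool(
  series=[
    [-0.6,0.96,0,0,0],
    [-0.6,0.96,0,0,0],
    [-0.3,0.46,0,0,0],
    [0,0,0,0,0],
    [0,0,0,0,0],
  ],
)

```text
t: 5.3
eef_pos: [0.5128, 0.1213, 0.2582]
ee_rot: [-0.001, -0.221, 0.975, -0.0]
ft_force: [0.3, -0.8, -2.2]
opening: 0.299
```

```bash
python3 - <<'E'
from h import *
o=ctrl.observe();T=pose();im=ctrl.capture("wrist");cv2.imwrite("pics/w2.png",im);np.save("T2.npy",T)
print(np.round(T,4),o["qpos"].round(3),o["ft_force"],o["opening"])
h=proj("wrist",[.566,.130,.139],T);print(h)
x,y=map(int,h); x=min(max(x,50),590);y=min(max(y,50),350)
a=cv2.resize(im[y-50:y+50,x-50:x+50],None,fx=6,fy=6,interpolation=2);cv2.imwrite("pics/c3.png",a);print(x,y)
f=lambda x,y:(320+x/4-.4,70+y/4-.4); g=lambda x,y:(225+(x-480)/4-.4,210+y/4-.4)
print("ball",tri(ray("scene",f(388,70)),ray("side",g(688,466))),"block",tri(ray("scene",f(348,140)),ray("side",g(696,310))))
E
```

```text
[[-9.023e-01 -4.310e-01 -9.000e-04  5.128e-01]
 [-4.310e-01  9.023e-01 -8.000e-04  1.213e-01]
 [ 1.100e-03 -3.000e-04 -1.000e+00  2.582e-01]
 [ 0.000e+00  0.000e+00  0.000e+00  1.000e+00]] [ 0.614 -0.149 -0.048  0.    -1.673 -0.169] [ 0.27500681 -0.81367199 -2.19321346] 0.2986843621012644
(np.float64(265.84684505607527), np.float64(177.4621416705998))
265 177
ball [0.52530774 0.55639406 0.21761792] block [0.53852099 0.43803362 0.19911343]
```

View pics/c3.png

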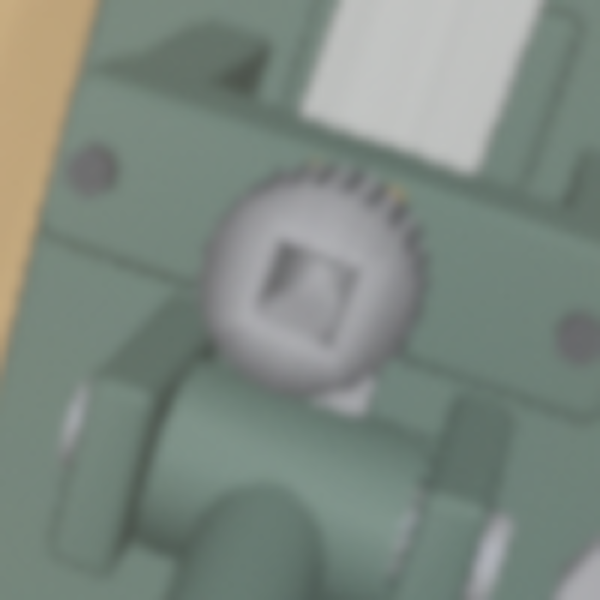

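The crop shows the screw head with a square socket at about (307,291)/6, its corners near (280,240), (358,268), (333,345) and (257,308). The bar runs under the bridge.

```bash
python3 - <<'E'
from h import *
T=np.load("T2.npy")
F=lambda p:np.array(p)/6+[265-50-.4,177-50-.4]
c=[(280,240),(358,268),(333,345),(257,308)]
P=np.array([plane("wrist",F(p),.139,T)[:2] for p in c]);print(P,P.mean(0))
for i in range(4):
    e=P[(i+1)%4]-P[i];print(np.linalg.norm(e),np.degrees(np.arctan2(e[1],e[0]))%90)
print("head c",plane("wrist",F((313,289)),.139,T))
A=plane("wrist",F((92,170)),.113,T);B=plane("wrist",F((580,335)),.113,T);print("bolts",A,B,(A+B)/2,np.degrees(np.arctan2(*(A-B)[[1,0]])))
im=cv2.imread("pics/w2.png")[127:227,215:315]
g=cv2.GaussianBlur(cv2.cvtColor(im,cv2.COLOR_BGR2GRAY),(0,0),.7)
k=cv2.HoughCircles(g,cv2.HOUGH_GRADIENT,1,30,param1=60,param2=12,minRadius=14,maxRadius=21);print(k)
if k is not None: print(plane("wrist",k[0,0,:2]+[215,127],.139,T))
E
```

```text
[[0.57356154 0.12255633]
 [0.56129029 0.12156894]
 [0.56014254 0.13404919]
 [0.57281954 0.13364051]] [0.56695348 0.12795375]
0.012310912694929146 4.600333411572905
0.012532914838950535 5.254413644575166
0.012683588153662962 88.15356015168808
0.011108987619567972 3.8297580651819487
head c [0.56618862 0.1273576  0.139     ]
bolts [0.60926073 0.13246942 0.113     ] [0.5252447  0.12407808 0.113     ] [0.56725271 0.12827375 0.113     ] 5.703665433101194
[[[51.5 45.5 15.8]
  [40.5 95.5 14.4]]]
[0.56720275 0.12554185 0.139     ]
```

servo_tool(
  series=[
    [0,0,0,0.9,0],
    [0,0,0,0.9,0],
    [0,0,0,0.9,0],
    [-0.6,0.03,0,0,0],
    [-0.6,0.03,0,0,0],
    [-0.62,0.03,0,0,0],
    [0,0,0.6,0,0],
    [0,0,0,0,0],
    [0,0,0,0,0],
  ],
)

```text
t: 6.25
eef_pos: [0.5671, 0.127, 0.2406]
ee_rot: [-0.0, -0.034, 0.999, -0.0]
ft_force: [0.3, 0.9, -0.6]
opening: 0.293
```

```bash
python3 - <<'E'
from h import *
o=ctrl.observe();T=pose();s=ctrl.capture("scene");d=ctrl.capture("side");cv2.imwrite("pics/s3.png",np.hstack([cv2.resize(s[110:190,335:410],None,fx=5,fy=5,interpolation=2),cv2.resize(d[165:245,245:320],None,fx=5,fy=5,interpolation=2)]))
print(np.round(T,4),o["qpos"].round(3),o["ft_force"],np.degrees(np.arctan2(T[1,0],T[0,0])))
E
```

```text
[[-9.977e-01 -6.710e-02 -5.000e-04  5.671e-01]
 [-6.710e-02  9.977e-01 -7.000e-04  1.270e-01]
 [ 5.000e-04 -6.000e-04 -1.000e+00  2.406e-01]
 [ 0.000e+00  0.000e+00  0.000e+00  1.000e+00]] [ 0.565 -0.008  0.053  0.    -1.632 -0.498] [ 0.32766185  0.93395512 -0.61904772] -176.1531210338778
```

View pics/s3.png

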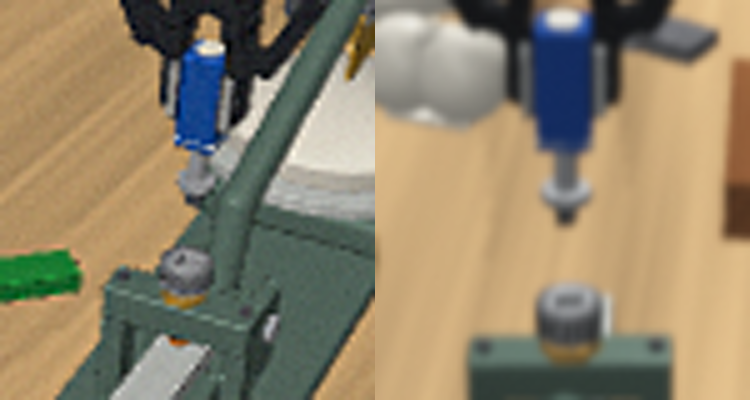

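The driver's bit hangs over the head: the tip is at (195,200) and (566,222), the socket at (187,257) and (570,297). I'm triangulating the offset.

```bash
python3 - <<'E'
from h import *
f=lambda x,y:(335+x/5-.4,110+y/5-.4); g=lambda x,y:(245+(x-375)/5-.4,165+y/5-.4)
print("tip",tri(ray("scene",f(195,202)),ray("side",g(566,222))),"collar",tri(ray("scene",f(198,184)),ray("side",g(567,193))),"socket",tri(ray("scene",f(187,257)),ray("side",g(570,297))))
E
```

```text
tip [0.56725125 0.13012008 0.18253183] collar [0.56763273 0.12847917 0.19697135] socket [0.56601138 0.13016816 0.14110573]
```

servo_tool(
  series=[
    [0.02,0.02,0.7,0,0],
    [0,0,0.6,0,0],
    [0,0,0.1,0,0],
    [0,0,0.1,0,0],
    [0,0,0.1,0,0],
  ],
)

```text
t: 6.85
eef_pos: [0.5673, 0.1286, 0.1945]
ee_rot: [0.001, -0.034, 0.999, 0.0]
ft_force: [-3.7, 0.4, 9.6]
opening: 0.293
```

servo_tool(
  series=[
    [0,0,0.07,0,0],
    [0,0,0.07,0,0],
    [0,0,0.07,0,0],
    [0,0,0,0,0],
  ],
)

```text
t: 7.25
eef_pos: [0.5667, 0.1283, 0.1858]
ee_rot: [-0.0, -0.034, 0.999, -0.0]
ft_force: [1.1, -3.6, -0.8]
opening: 0.297
```

servo_tool(
  series=[
    [0,0,0.03,0,0],
    [0,0,0.03,0,0],
    [0,0,0,0,0],
  ],
)

```text
t: 7.55
eef_pos: [0.5668, 0.1283, 0.1852]
ee_rot: [0.0, -0.034, 0.999, -0.0]
ft_force: [-1.6, -4.9, 5.1]
opening: 0.294
```

```bash
python3 - <<'E'
from h import *
o=ctrl.observe();print(o["eef_pos"],o["ft_force"],o["moment"])
E
```

```text
[0.56677219 0.12831964 0.18523455] [-1.5904261  -4.87133188  5.13396434] [-1.64595486  0.69202911 -0.02224841]
```

servo_tool(
  series=[
    [0,0,0,0,0.5],
    [0,0,0,0,0.8],
    [0,0,-0.3,0,0.8],
    [0,0,-0.9,0,0.8],
    [0,0,-0.9,0,0.8],
    [-0.02,-0.8,0,-0.1,0.8],
    [-0.02,-0.9,0,0,0.8],
    [-0.02,-0.9,0,0,0.8],
    [-0.02,-0.74,0.5,0,0.8],
    [0,0,0.9,0,0.8],
  ],
)

```text
t: 8.55
eef_pos: [0.5783, 0.0272, 0.2077]
ee_rot: [0.003, -0.04, 0.999, 0.0]
ft_force: [0.6, 0.2, -0.3]
opening: 0.8
```

```bash
python3 - <<'E'
from h import *
o=ctrl.observe();T=pose();im=ctrl.capture("wrist");s=ctrl.capture("scene")
a=cv2.resize(im,None,fx=.9,fy=.9)[:360,90:490];b=cv2.resize(s[110:230,320:440],None,fx=3,fy=3,interpolation=2)
cv2.imwrite("pics/w4.png",np.hstack([a,b]));np.save("T4.npy",T)
print(np.round(T,4),o["ft_force"],o["opening"])
E
```

```text
[[-9.968e-01 -7.990e-02  5.100e-03  5.783e-01]
 [-7.990e-02  9.968e-01  1.100e-03  2.720e-02]
 [-5.200e-03  7.000e-04 -1.000e+00  2.077e-01]
 [ 0.000e+00  0.000e+00  0.000e+00  1.000e+00]] [ 0.63158224  0.17635757 -0.28313274] 0.8004049807302865
```

View pics/w4.png

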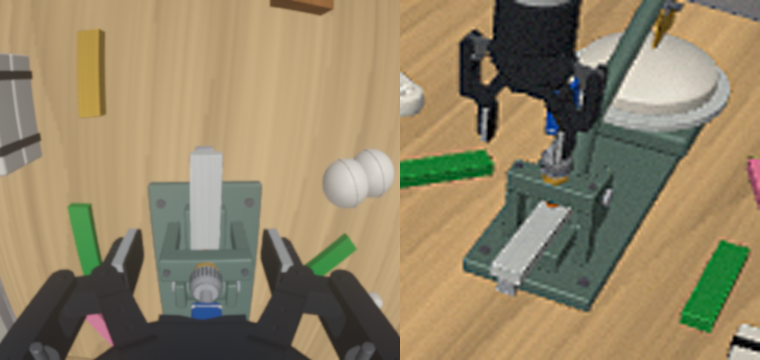

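The driver stands in the screw. The wrist view shows the bar from its end at (206,154) up to the bridge at (206,248). Next I'm measuring it.

```bash
python3 - <<'E'
from h import *
T=np.load("T4.npy");F=lambda x,y:((x+90)/.9,y/.9)
Q={k:plane("wrist",F(*p),.071,T) for k,p in dict(l0=(190,155),l1=(191.5,246),r0=(222,154),r1=(221,246)).items()}
print(Q);e=(Q["l0"]+Q["r0"])/2;m=(Q["l1"]+Q["r1"])/2;u=(m-e)/np.linalg.norm(m-e);g=e+.014*u
print(e,m,u,np.degrees(np.arctan2(-u[0],u[1])),"grip",g)
o=pose();d=o[:3,:3].T@(np.r_[g[:2],.042]-o[:3,3]);print(d/.03,"tool deg",np.degrees(np.arctan2(o[1,0],o[0,0])))
E
```

```text
{'l0': array([0.59255553, 0.01323916, 0.071     ]), 'l1': array([0.58386721, 0.12324191, 0.071     ]), 'r0': array([0.55956852, 0.00948684, 0.071     ]), 'r1': array([0.54896229, 0.12046814, 0.071     ])}
[0.57606203 0.011363   0.071     ] [0.56641475 0.12185502 0.071     ] [-0.08698105  0.99620997  0.        ] 4.989952454866941 grip [0.57484429 0.02530994 0.071     ]
[ 2.07541264e-03 -1.16051139e-01  5.31937489e+00] tool deg -175.3332972722355
```

servo_tool(
  series=[
    [0,-0.1,1,0,0.8],
    [0,0,1,0,0.8],
    [0,0,1,0,0.8],
    [0,0,1,0,0.8],
    [0,0,0.8,0,0.8],
    [0,0,0.5,0,0.8],
    [0,0,0,0,0.8],
    [0,0,0,0,0.8],
  ],
  newtons=40,
)

```text
t: 9.45
eef_pos: [0.5781, 0.0264, 0.0478]
ee_rot: [0.001, -0.041, 0.999, -0.0]
ft_force: [0.5, -0.1, 0.7]
opening: 0.801
```

servo_tool(
  series=[
    [0,0,0,0,0.5],
    [0,0,0,0,0],
    [0,0,0,0,0],
    [0,0,0,0,0],
    [0,0,0,0,0],
    [0,0,0,0,0],
  ],
  newtons=40,
)

```text
t: 10.05
eef_pos: [0.5779, 0.0262, 0.0478]
ee_rot: [0.001, -0.041, 0.999, 0.0]
ft_force: [-2.6, 1.1, 5.5]
opening: 0.389
```

```bash
python3 - <<'E'
from h import *
for i in range(3):
    o=ctrl.observe();print(o["t"],o["eef_pos"],o["ft_force"],o["moment"],o["opening"])
E
```

```text
10.05 [0.5779313  0.02617817 0.04775796] [-2.61719707  1.05957736  5.51754467] [ 0.26612082  0.6015385  -0.0026534 ] 0.3893366407221721
10.05 [0.5779313  0.02617817 0.04775796] [-2.61719707  1.05957736  5.51754467] [ 0.26612082  0.6015385  -0.0026534 ] 0.3893366407221721
10.05 [0.5779313  0.02617817 0.04775796] [-2.61719707  1.05957736  5.51754467] [ 0.26612082  0.6015385  -0.0026534 ] 0.3893366407221721
```

servo_tool(
  series=[
    [0,0,0,0,0.7],
    [0,0,0,0,0.7],
    [0.07,0,0.2,0,0.7],
    [0,0,0,0,0.7],
    [0,0,0,0,0.4],
    [0,0,0,0,0],
    [0,0,0,0,0],
    [0,0,0,0,0],
    [0,0,0,0,0],
    [0,0,0,0,0],
  ],
  newtons=50,
)

```text
t: 11.05
eef_pos: [0.5753, 0.0259, 0.0403]
ee_rot: [0.0, -0.041, 0.999, 0.0]
ft_force: [0.6, -0.1, 0.4]
opening: 0.39
```

servo_tool(
  series=[
    [0,0,-0.01,0,0],
    [0,0,-0.01,0,0],
    [0,0,-0.01,0,0],
    [0,0,0,0,0],
  ],
)

```text
t: 11.45
eef_pos: [0.5747, 0.0259, 0.0407]
ee_rot: [-0.001, -0.041, 0.999, 0.0]
ft_force: [-0.1, 0.4, -1.8]
opening: 0.391
```

servo_tool(
  series=[
    [0,0,-0.01,0,0],
    [0,0,-0.01,0,0],
    [0,0,0,0,0],
  ],
)

```text
t: 11.75
eef_pos: [0.575, 0.0258, 0.0416]
ee_rot: [-0.0, -0.041, 0.999, -0.0]
ft_force: [-0.3, -0.6, -2.4]
opening: 0.388
```

servo_tool(
  series=[
    [0,0,-0.01,0,0],
    [0,0,-0.01,0,0],
    [0,0,0,0,0],
  ],
)

```text
t: 12.05
eef_pos: [0.5752, 0.0259, 0.0424]
ee_rot: [0.0, -0.041, 0.999, 0.0]
ft_force: [0.0, -0.2, -1.7]
opening: 0.393
```

servo_tool(
  series=[
    [0,0,-0.01,0,0],
    [0,0,-0.01,0,0],
    [0,0,0,0,0],
  ],
)

```text
t: 12.35
eef_pos: [0.5752, 0.0259, 0.043]
ee_rot: [0.0, -0.041, 0.999, 0.0]
ft_force: [-1.0, -0.6, -1.4]
opening: 0.392
```

servo_tool(
  series=[
    [0,0,-0.01,0,0],
    [0,0,-0.01,0,0],
    [0,0,0,0,0],
  ],
)

```text
t: 12.65
eef_pos: [0.5751, 0.0259, 0.0436]
ee_rot: [0.0, -0.041, 0.999, 0.0]
ft_force: [-0.1, -0.0, -2.9]
opening: 0.392
```

```bash
python3 - <<'E'
from h import *
o=ctrl.observe();print(o["t"],o["eef_pos"],o["ft_force"],o["moment"],o["opening"])
E
```

```text
12.65 [0.57514419 0.02587011 0.04355251] [-0.11612929 -0.04692637 -2.88613187] [-0.14962215 -0.00361379 -0.00275941] 0.3923445003198597
```

servo_tool(
  series=[
    [0,0,-0.01,0,0],
    [0,0,-0.01,0,0],
    [0,0,0,0,0],
  ],
)

```text
t: 12.95
eef_pos: [0.5751, 0.0259, 0.0442]
ee_rot: [0.0, -0.041, 0.999, 0.0]
ft_force: [-0.4, -0.0, -1.3]
opening: 0.387
```

servo_tool(
  series=[
    [0,0,-0.01,0,0],
    [0,0,0,0,0],
  ],
)

```text
t: 13.15
eef_pos: [0.5751, 0.0259, 0.0444]
ee_rot: [0.0, -0.041, 0.999, 0.0]
ft_force: [0.5, -0.6, -2.6]
opening: 0.394
```

servo_tool(
  series=[
    [0,0,-0.01,0,0],
    [0,0,0,0,0],
  ],
)

```text
t: 13.35
eef_pos: [0.5752, 0.0259, 0.0448]
ee_rot: [0.0, -0.041, 0.999, 0.0]
ft_force: [0.7, -0.9, -2.3]
opening: 0.393
```

```bash
python3 - <<'E'
from h import *
o=ctrl.observe();print(o["t"],o["eef_pos"],o["ft_force"],o["moment"],o["opening"])
E
```

```text
13.35 [0.57516001 0.02586159 0.04476297] [ 0.74765969 -0.86688474 -2.30771059] [-0.09476828 -0.04543739  0.01314399] 0.39342353443530753
```

servo_tool(
  series=[
    [0,0,-0.015,0,0],
    [0,0,0,0,0],
  ],
)

```text
t: 13.55
eef_pos: [0.5752, 0.0259, 0.0452]
ee_rot: [0.0, -0.041, 0.999, 0.0]
ft_force: [0.1, -0.1, -2.1]
opening: 0.391
```

servo_tool(
  series=[
    [0,0,-0.015,0,0],
    [0,0,0,0,0],
  ],
)

```text
t: 13.75
eef_pos: [0.5752, 0.0259, 0.0457]
ee_rot: [0.0, -0.041, 0.999, 0.0]
ft_force: [0.2, -0.8, -2.0]
opening: 0.395
```

servo_tool(
  series=[
    [0,0,-0.015,0,0],
    [0,0,0,0,0],
  ],
)

```text
t: 13.95
eef_pos: [0.5751, 0.0259, 0.0461]
ee_rot: [-0.0, -0.041, 0.999, 0.0]
ft_force: [0.2, -0.4, -1.6]
opening: 0.389
```

```bash
python3 - <<'E'
from h import *
o=ctrl.observe();print(o["t"],o["eef_pos"],o["ft_force"],o["moment"],o["opening"])
E
```

```text
13.95 [0.57509893 0.02587934 0.04605016] [ 0.20270242 -0.3617923  -1.6239149 ] [-0.15364321 -0.00319809  0.04181689] 0.38941117941034
```

servo_tool(
  series=[
    [0,0,-0.015,0,0],
    [0,0,0,0,0],
  ],
)

```text
t: 14.15
eef_pos: [0.5751, 0.0258, 0.0464]
ee_rot: [-0.0, -0.041, 0.999, 0.0]
ft_force: [-0.1, 0.0, -3.3]
opening: 0.388
```

servo_tool(
  series=[
    [0,0,-0.015,0,0],
    [0,0,0,0,0],
  ],
)

```text
t: 14.35
eef_pos: [0.575, 0.0259, 0.0467]
ee_rot: [-0.0, -0.041, 0.999, 0.0]
ft_force: [0.7, 0.2, -3.6]
opening: 0.389
```

servo_tool(
  series=[
    [0,0,-0.015,0,0],
    [0,0,0,0,0],
  ],
)

```text
t: 14.55
eef_pos: [0.575, 0.0258, 0.0471]
ee_rot: [-0.0, -0.041, 0.999, -0.0]
ft_force: [1.5, -1.0, -4.6]
opening: 0.394
```

```bash
python3 - <<'E'
from h import *
o=ctrl.observe();print(o["t"],o["eef_pos"],o["ft_force"],o["moment"],o["opening"])
s=ctrl.capture("scene");cv2.imwrite("pics/s5.png",cv2.resize(s[140:215,335:415],None,fx=7,fy=7,interpolation=2))
E
```

```text
14.55 [0.57497339 0.02580549 0.04714552] [ 1.54570757 -1.00237149 -4.63521125] [-0.41407786 -0.27613169 -0.07547385] 0.3936795838102165
```

servo_tool(
  series=[
    [0,0,0.08,0,0],
    [0,0,0.08,0,0],
    [0,0,0.08,0,0],
    [0,0,0,0,0],
    [0,0,0,0,0.6],
    [0,0,0,0,0.8],
    [0,0,-0.5,0,0.8],
    [0,0,-1,0,0.8],
    [0,0,-1,-0.5,0.8],
    [0,0,-1,-1,0.8],
  ],
  newtons=60,
)

```text
t: 15.6
eef_pos: [0.5753, 0.0257, 0.148]
ee_rot: [0.001, -0.147, 0.989, -0.0]
ft_force: [0.7, -0.3, -0.2]
opening: 0.798
```

servo_tool(
  series=[
    [0,0,-1,-1,0.7],
    [0,0,-1,-1,0.7],
    [0,0,-1,-1,0.7],
    [0,0,0,-1,0.7],
    [0,0,0,-1,0.7],
    [0,0,0,-1,0.7],
    [0,0,0,-1,0.7],
    [0,0,0,-1,0.7],
    [0,0,0,-1,0.7],
    [0,0,0,-1,0.7],
  ],
)

```text
t: 16.6
eef_pos: [0.5752, 0.0257, 0.2368]
ee_rot: [-0.001, 0.749, -0.662, 0.0]
ft_force: [-0.6, 0.1, -0.6]
opening: 0.703
```

servo_tool(
  series=[
    [0,0,0,-1,0.7],
    [0,0,0,-1,0.7],
    [0,0,0,-1,0.7],
    [0,0,0,-1,0.7],
    [0,0,0,-1,0.7],
    [0,0,0,-1,0.7],
    [0,0,0,-1,0.7],
    [0,0,0,-1,0.7],
    [0,0,0,-1,0.7],
    [0,0,0,-1,0.7],
  ],
)

```text
t: 17.6
eef_pos: [0.5752, 0.0257, 0.2369]
ee_rot: [-0.0, 1.0, -0.026, 0.001]
ft_force: [-0.6, -0.8, -0.4]
opening: 0.7
```

servo_tool(
  series=[
    [0,0,0,-0.9,0.7],
    [0,0,0,0,0.7],
    [0,0,0,0,0.7],
  ],
)

```text
t: 17.9
eef_pos: [0.5752, 0.0258, 0.2362]
ee_rot: [-0.0, 0.999, 0.032, 0.001]
ft_force: [-0.2, -0.9, -0.0]
opening: 0.698
```

```bash
python3 - <<'E'
from h import *
o=ctrl.observe();T=pose();print(o["t"],o["eef_pos"],o["ft_force"],o["qpos"].round(3),np.degrees(np.arctan2(T[1,0],T[0,0])))
print(T[:3,:3].T@(np.array([.5668,.1283,.26])-T[:3,3])/.03)
s=ctrl.capture("scene");cv2.imwrite("pics/s6.png",cv2.resize(s[110:230,320:440],None,fx=5,fy=5,interpolation=2))
E
```

```text
17.9 [0.57518389 0.02581092 0.2362012 ] [-0.19196396 -0.94288764 -0.03635372] [ 0.393 -0.025  0.029  0.    -1.623  2.813] 3.724798428465385
[-0.05608685 -3.42743025 -0.79253659]
```

servo_tool(
  series=[
    [0,0,-0.8,0,0.8],
    [0,-0.6,0,0,0.8],
    [-0.02,-0.9,0,0,0.8],
    [-0.02,-0.9,0,0,0.8],
    [-0.02,-0.9,0,0,0.8],
    [0,-0.13,0,0,0.8],
    [0,0,0,0,0.8],
    [0,0,0,0,0.8],
  ],
)

```text
t: 18.75
eef_pos: [0.5664, 0.1278, 0.2595]
ee_rot: [0.0, 0.999, 0.034, 0.0]
ft_force: [0.7, 1.1, 0.8]
opening: 0.802
```

```bash
python3 - <<'E'
from h import *
o=ctrl.observe();T=pose();print(o["t"],o["eef_pos"],o["ft_force"],o["qpos"].round(3),np.degrees(np.arctan2(T[1,0],T[0,0])))
print(T[:3,:3].T@(np.array([.5668,.1283,.1852])-T[:3,3])/.03)
E
```

```text
18.75 [0.56639412 0.127843   0.25945785] [0.6501973  1.06810952 0.78556029] [ 0.567 -0.006  0.089  0.    -1.666  2.641] 3.8501754760286735
[ 0.01397167 -0.01448969  2.47526373]
```

servo_tool(
  series=[
    [0,0,0.8,0,0.8],
    [0,0,0.9,0,0.8],
    [0,0,0.75,0,0.8],
    [0,0,0,0,0.8],
    [0,0,0,0,0.4],
    [0,0,0,0,0],
    [0,0,0,0,0],
    [0,0,0,0,0],
    [0,0,0,0,0],
    [0,0,0,0,0],
  ],
  newtons=60,
)

```text
t: 19.75
eef_pos: [0.567, 0.1284, 0.1876]
ee_rot: [-0.0, 0.999, 0.034, 0.001]
ft_force: [-0.7, -0.2, 5.7]
opening: 0.299
```

```bash
cat > st.py <<'E'
from h import *
o=ctrl.observe();T=pose();print(round(o["t"],2),o["eef_pos"].round(4),"F",o["ft_force"].round(2),"M",o["moment"].round(3),"q6",o["qpos"][5].round(4),"yaw",np.degrees(np.arctan2(T[1,0],T[0,0])).round(2),"open",round(o["opening"],3))
E
python3 st.py
```

```text
19.75 [0.567  0.1284 0.1876] F [-0.72 -0.18  5.74] M [-0.034  0.251 -0.036] q6 2.6418 yaw 3.92 open 0.299
```

servo_tool(
  series=[
    [0,0,0,0.5,0],
    [0,0,0,0.5,0],
    [0,0,0,0,0],
  ],
)

```text
t: 20.05
eef_pos: [0.5669, 0.1281, 0.1876]
ee_rot: [-0.0, 0.999, -0.037, 0.001]
ft_force: [-1.1, -0.7, 6.3]
opening: 0.298
```

```bash
python3 st.py
```

```text
20.05 [0.5669 0.1281 0.1876] F [-1.15 -0.66  6.35] M [-0.41   0.386 -0.062] q6 2.5002 yaw -4.2 open 0.298
```

servo_tool(
  series=[
    [0,0,0.005,0.5,0],
    [0,0,0.005,0.5,0],
    [0,0,0,0,0],
  ],
)

```text
t: 20.35
eef_pos: [0.5669, 0.1279, 0.1875]
ee_rot: [0.0, 0.994, -0.106, 0.001]
ft_force: [-0.6, -1.3, 6.6]
opening: 0.298
```

```bash
python3 st.py
```

```text
20.35 [0.5669 0.1279 0.1875] F [-0.55 -1.27  6.56] M [-0.62   0.43  -0.012] q6 2.3606 yaw -12.2 open 0.298
```

servo_tool(
  series=[
    [0,0,0.007,1,0],
    [0,0,0.007,1,0],
    [0,0,0.007,1,0],
    [0,0,0.007,1,0],
  ],
)

```text
t: 20.75
eef_pos: [0.5666, 0.128, 0.1866]
ee_rot: [-0.0, 0.926, -0.378, 0.001]
ft_force: [-2.3, -2.1, 6.5]
opening: 0.299
```

```bash
python3 st.py
```

```text
20.75 [0.5666 0.128  0.1866] F [-2.27 -2.1   6.47] M [-0.492  0.887  0.117] q6 1.7984 yaw -44.41 open 0.299
```

servo_tool(
  series=[
    [0,0,0.007,1,0],
    [0,0,0.008,1,0],
    [0,0,0.007,1,0],
    [0,0,0.008,1,0],
    [0,0,0.007,1,0],
    [0,0,0.008,1,0],
  ],
)

```text
t: 21.35
eef_pos: [0.5665, 0.1284, 0.1853]
ee_rot: [0.001, -0.692, 0.722, -0.001]
ft_force: [-2.5, 0.1, 7.8]
opening: 0.297
```

```bash
python3 - <<'E'
import st
from h import *
s=ctrl.capture("scene");d=ctrl.capture("side");cv2.imwrite("pics/s7.png",np.hstack([cv2.resize(s[110:190,335:410],None,fx=5,fy=5,interpolation=2),cv2.resize(d[165:245,245:320],None,fx=5,fy=5,interpolation=2)]))
E
```

```text
21.35 [0.5665 0.1284 0.1853] F [-2.5   0.08  7.83] M [0.012 1.271 0.094] q6 0.9607 yaw -92.39 open 0.297
```

View pics/s7.png

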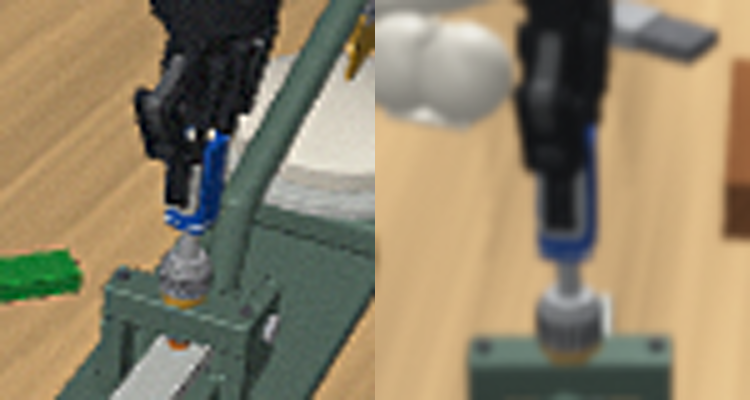

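The view shows the driver still upright in the screw. The moment of about 0.1 N m while turning confirms that it is engaged. I'm carrying on.

servo_tool(
  series=[
    [0,0,0.007,1,0],
    [0,0,0.008,1,0],
    [0,0,0.007,1,0],
    [0,0,0.008,1,0],
    [0,0,0.007,1,0],
    [0,0,0.008,1,0],
    [0,0,0.007,1,0],
    [0,0,0.008,1,0],
  ],
)

```text
t: 22.25
eef_pos: [0.5667, 0.1288, 0.1835]
ee_rot: [0.001, -0.205, 0.979, 0.0]
ft_force: [-2.6, 0.2, 7.2]
opening: 0.297
```

```bash
python3 st.py
```

```text
22.25 [0.5667 0.1288 0.1835] F [-2.62  0.18  7.23] M [0.481 0.93  0.093] q6 -0.1563 yaw -156.38 open 0.297
```

servo_tool(
  series=[
    [0,0,0.007,1,0],
    [0,0,0.008,1,0],
    [0,0,0.007,1,0],
    [0,0,0.008,1,0],
    [0,0,0.007,1,0],
    [0,0,0.008,1,0],
    [0,0,0.007,1,0],
    [0,0,0.008,1,0],
    [0,0,0.007,0.6,0],
  ],
)

```text
t: 23.15
eef_pos: [0.5673, 0.1288, 0.1817]
ee_rot: [0.002, 0.384, 0.923, 0.001]
ft_force: [-0.6, 0.9, 7.6]
opening: 0.295
```

```bash
python3 st.py
```

```text
23.15 [0.5673 0.1288 0.1817] F [-0.56  0.85  7.6 ] M [0.328 0.011 0.137] q6 -1.3563 yaw 134.86 open 0.295
```

servo_tool(
  series=[
    [0,0,0,0,0.5],
    [0,0,0,0,0.8],
    [0,0,-0.5,0,0.8],
    [0,0,-0.9,0,0.8],
    [0,0,-0.9,-0.25,0.8],
    [0,0,0,-1,0.8],
    [0,0,0,-1,0.8],
    [0,0,0,-1,0.8],
    [0,0,0,-1,0.8],
    [0,0,0,-1,0.8],
  ],
)

```text
t: 24.15
eef_pos: [0.5664, 0.1283, 0.2493]
ee_rot: [0.0, 0.022, 1.0, 0.0]
ft_force: [-0.3, -0.3, 1.5]
opening: 0.802
```

servo_tool(
  series=[
    [0,0,0,-1,0.8],
    [0.02,-0.6,0,0,0.8],
    [0,-0.9,0,0,0.8],
    [0,-0.9,0,0,0.8],
    [0,-0.9,0,0,0.8],
    [0,-0.13,0.9,0,0.8],
    [0,0,1,0,0.8],
    [0,0,1,0,0.8],
    [0,0,1,0,0.8],
    [0,0,1,0,0.8],
  ],
)

```text
t: 25.15
eef_pos: [0.5749, 0.0249, 0.1011]
ee_rot: [0.0, -0.043, 0.999, -0.0]
ft_force: [-0.1, 0.7, 0.2]
opening: 0.799
```

servo_tool(
  series=[
    [0,0,0.8,0,0.8],
    [0,0,0,0,0.8],
    [0,0,0,0,0.8],
  ],
)

```text
t: 25.45
eef_pos: [0.5753, 0.0252, 0.0786]
ee_rot: [0.0, -0.044, 0.999, -0.0]
ft_force: [0.8, -1.4, 1.9]
opening: 0.803
```

```bash
python3 st.py; python3 - <<'E'
from h import *
T=pose();print(T[:3,:3].T@(np.array([.5753,.0259,.0405])-T[:3,3])/.03)
E
```

```text
25.45 [0.5753 0.0252 0.0786] F [ 0.8  -1.42  1.95] M [ 0.047 -0.069  0.012] q6 -0.3046 yaw -174.95 open 0.803
[-0.00322298  0.02558101  1.2700087 ]
```

servo_tool(
  series=[
    [0,0.02,0.6,0,0.8],
    [0,0,0.6,0,0.8],
    [0,0,0.07,0,0.8],
    [0,0,0,0,0.5],
    [0,0,0,0,0],
    [0,0,0,0,0],
    [0,0,0,0,0],
    [0,0,0,0,0],
    [0,0,0,0,0],
  ],
  newtons=50,
)

```text
t: 26.35
eef_pos: [0.576, 0.0266, 0.0415]
ee_rot: [0.002, -0.045, 0.999, 0.0]
ft_force: [0.3, 0.7, 6.3]
opening: 0.393
```

```bash
python3 st.py
```

```text
26.35 [0.576  0.0266 0.0415] F [0.29 0.66 6.3 ] M [ 0.083  0.398 -0.137] q6 -0.3053 yaw -174.88 open 0.393
```

servo_tool(
  series=[
    [0,-0.04,0,0,0],
    [0,-0.04,0,0,0],
    [0,-0.04,0,0,0],
    [0,-0.04,0,0,0],
    [0,-0.04,0,0,0],
  ],
)

```text
t: 26.85
eef_pos: [0.5769, 0.0241, 0.0415]
ee_rot: [0.002, -0.046, 0.999, 0.003]
ft_force: [-1.7, 13.7, 7.1]
opening: 0.387
```

```bash
python3 st.py
```

```text
26.85 [0.5769 0.0241 0.0415] F [-1.72 13.65  7.12] M [4.293 0.855 0.057] q6 -0.2944 yaw -174.76 open 0.387
```

servo_tool(
  series=[
    [0,-0.04,0,0,0],
    [0,-0.04,0,0,0],
    [0,-0.04,0,0,0],
  ],
)

```text
t: 27.15
eef_pos: [0.5774, 0.0206, 0.0415]
ee_rot: [0.003, -0.046, 0.999, 0.003]
ft_force: [-1.3, 14.3, 7.0]
opening: 0.394
```

```bash
python3 st.py
```

```text
27.15 [0.5774 0.0206 0.0415] F [-1.32 14.29  6.97] M [ 4.222  0.624 -0.   ] q6 -0.2881 yaw -174.76 open 0.394
```

servo_tool(
  series=[
    [0,0,-0.02,0,0],
    [0,0,0,0,0],
  ],
)

```text
t: 27.35
eef_pos: [0.5772, 0.0201, 0.0415]
ee_rot: [0.002, -0.045, 0.999, 0.002]
ft_force: [-1.1, 11.1, 3.6]
opening: 0.39
```

```bash
python3 st.py
```

```text
27.35 [0.5772 0.0201 0.0415] F [-1.1  11.13  3.56] M [ 3.51   0.051 -0.072] q6 -0.2883 yaw -174.79 open 0.39
```

servo_tool(
  series=[
    [0,0,-0.02,0,0],
    [0,0,0,0,0],
  ],
)

```text
t: 27.55
eef_pos: [0.577, 0.0198, 0.0415]
ee_rot: [0.002, -0.045, 0.999, 0.002]
ft_force: [0.5, 10.1, 1.2]
opening: 0.389
```

```bash
python3 st.py
```

```text
27.55 [0.577  0.0198 0.0415] F [ 0.46 10.1   1.2 ] M [ 3.062 -0.324 -0.135] q6 -0.2885 yaw -174.82 open 0.389
```

servo_tool(
  series=[
    [0,0.04,-0.008,0,0],
    [0,0.08,0,0,0],
    [0,0.08,0,0,0],
    [0,0.08,0,0,0],
    [0,0.06,0,0,0],
    [0,0.04,0,0,0],
    [0,0.04,0,0,0],
  ],
)

```text
t: 28.25
eef_pos: [0.5746, 0.0265, 0.0416]
ee_rot: [-0.0, -0.044, 0.999, -0.002]
ft_force: [1.8, -10.0, 2.0]
opening: 0.39
```

```bash
python3 st.py
```

```text
28.25 [0.5746 0.0265 0.0416] F [  1.78 -10.01   1.98] M [-3.152 -0.488 -0.096] q6 -0.3106 yaw -174.96 open 0.39
```

servo_tool(
  series=[
    [0,0.04,0,0,0],
    [0,0.04,0,0,0],
  ],
)

```text
t: 28.45
eef_pos: [0.5743, 0.0288, 0.0416]
ee_rot: [-0.0, -0.044, 0.999, -0.002]
ft_force: [0.9, -10.3, 2.3]
opening: 0.388
```

```bash
python3 st.py
```

```text
28.45 [0.5743 0.0288 0.0416] F [  0.91 -10.3    2.31] M [-3.254 -0.411 -0.058] q6 -0.3148 yaw -174.96 open 0.388
```

servo_tool(
  series=[
    [0,-0.06,0,0,0],
    [0,-0.08,0,0,0],
    [0,-0.08,0,0,0],
    [0,-0.08,0,0,0],
    [0,-0.06,0,0,0],
    [0,-0.04,0,0,0],
    [0,-0.04,0,0,0],
    [0,-0.04,0,0,0],
  ],
)

```text
t: 29.25
eef_pos: [0.5764, 0.0207, 0.0415]
ee_rot: [0.001, -0.046, 0.999, 0.002]
ft_force: [-1.1, 11.3, 3.3]
opening: 0.387
```

```bash
python3 st.py
```

```text
29.25 [0.5764 0.0207 0.0415] F [-1.08 11.34  3.32] M [3.64  0.504 0.037] q6 -0.2889 yaw -174.77 open 0.387
```

servo_tool(
  series=[
    [0,-0.04,0,0,0],
    [0,-0.04,0,0,0],
  ],
)

```text
t: 29.45
eef_pos: [0.5766, 0.0184, 0.0415]
ee_rot: [0.001, -0.046, 0.999, 0.002]
ft_force: [-1.5, 12.0, 4.6]
opening: 0.391
```

```bash
python3 st.py
```

```text
29.45 [0.5766 0.0184 0.0415] F [-1.48 12.02  4.57] M [ 3.666  0.445 -0.016] q6 -0.2847 yaw -174.77 open 0.391
```

servo_tool(
  series=[
    [0,0.06,0,0,0],
    [0,0.08,0,0,0],
    [0,0.08,0,0,0],
    [0,0.08,0,0,0],
    [0,0.05,0,0,0],
    [0,0,0,0,0],
  ],
)

```text
t: 30.05
eef_pos: [0.575, 0.0227, 0.0415]
ee_rot: [-0.0, -0.044, 0.999, -0.002]
ft_force: [1.6, -10.2, 4.0]
opening: 0.387
```

```bash
python3 st.py
```

```text
30.05 [0.575  0.0227 0.0415] F [  1.58 -10.2    3.97] M [-2.951 -0.557 -0.145] q6 -0.3038 yaw -174.96 open 0.387
```

servo_tool(
  series=[
    [0,-0.05,0,0,0],
    [0,0,0,0,0.5],
    [0,0,0,0,0.8],
    [0,0,-0.5,0,0.8],
    [0,0,-1,0,0.8],
    [0,0,-1,0,0.8],
    [0,0,-1,0,0.8],
    [0,0,-1,-0.4,0.8],
    [0,0,-1,-1,0.8],
    [0,0,-1,-1,0.8],
  ],
)

```text
t: 31.05
eef_pos: [0.5748, 0.0241, 0.2381]
ee_rot: [0.0, -0.214, 0.977, 0.0]
ft_force: [1.3, -0.0, -0.4]
opening: 0.796
```

servo_tool(
  series=[
    [0,0,-0.9,-1,0.8],
    [0,0,0,-1,0.8],
    [0,0,0,-1,0.8],
    [0,0,0,0,0.8],
    [0,0,0,0,0.8],
  ],
)

```text
t: 31.55
eef_pos: [0.5749, 0.0241, 0.2632]
ee_rot: [0.0, -0.408, 0.913, 0.0]
ft_force: [0.9, 0.1, 0.8]
opening: 0.798
```

```bash
python3 st.py; python3 - <<'E'
from h import *
T=pose();print(T[:3,:3].T@(np.array([.567,.1285,.26])-T[:3,3])/.03)
s=ctrl.capture("scene");d=ctrl.capture("side");cv2.imwrite("pics/s8.png",np.hstack([cv2.resize(s[110:220,330:410],None,fx=5,fy=5,interpolation=2),cv2.resize(d[165:275,245:325],None,fx=5,fy=5,interpolation=2)]))
E
```

```text
31.55 [0.5749 0.0241 0.2632] F [0.86 0.11 0.83] M [-0.006 -0.01  -0.03 ] q6 0.4493 yaw -131.89 open 0.798
[-2.41471428  2.52027383  0.1074934 ]
```

View pics/s8.png

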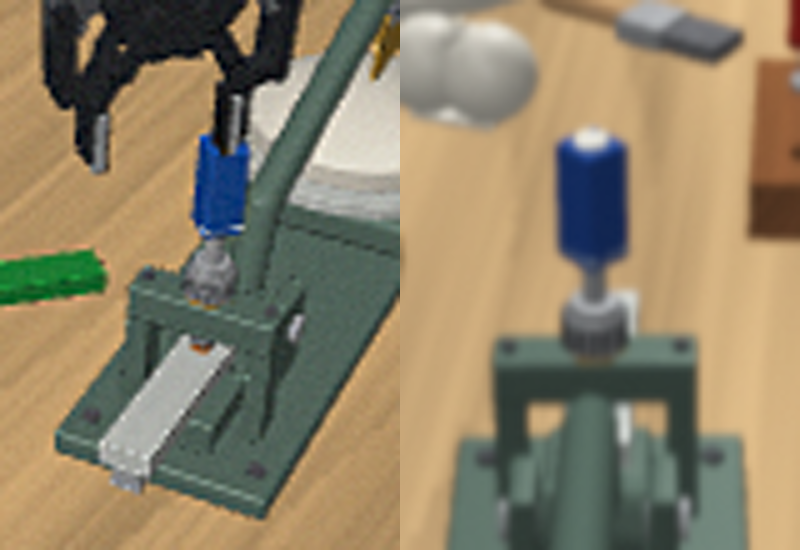

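The driver is upright in the screw and the bar lies under the orange buffer, at about (200,350). I'm fetching the driver.

servo_tool(
  series=[
    [-0.4,0.42,0,0,0.8],
    [-0.7,0.7,0,0,0.8],
    [-0.7,0.7,0,0,0.8],
    [-0.61,0.7,0,0,0.8],
    [0,0,0,0,0.8],
    [0,0,0,0,0.8],
  ],
)

```text
t: 32.25
eef_pos: [0.5665, 0.1287, 0.2627]
ee_rot: [-0.0, -0.409, 0.912, -0.0]
ft_force: [0.4, 0.5, -0.3]
opening: 0.797
```

```bash
python3 st.py; python3 - <<'E'
from h import *
T=pose();print(T[:3,:3].T@(np.array([.567,.1285,.180])-T[:3,3])/.03)
E
```

```text
32.25 [0.5665 0.1287 0.2627] F [ 0.37  0.46 -0.35] M [-0.068 -0.01  -0.01 ] q6 0.2748 yaw -131.69 open 0.797
[-0.00762587 -0.01479503  2.755236  ]
```

servo_tool(
  series=[
    [0,0,0.85,0,0.8],
    [0,0,1,0,0.8],
    [0,0,0.9,0,0.8],
    [0,0,0,0,0.5],
    [0,0,0,0,0],
    [0,0,0,0,0],
    [0,0,0,0,0],
    [0,0,0,0,0],
    [0,0,0,0,0],
  ],
  newtons=60,
)

```text
t: 33.15
eef_pos: [0.5675, 0.128, 0.1827]
ee_rot: [0.002, -0.409, 0.912, -0.001]
ft_force: [-0.3, -1.3, 7.1]
opening: 0.298
```

```bash
python3 st.py
```

```text
33.15 [0.5675 0.128  0.1827] F [-0.25 -1.25  7.14] M [-0.617  0.23  -0.02 ] q6 0.2756 yaw -131.7 open 0.298
```

servo_tool(
  series=[
    [0,0,-0.1,0,0],
    [0,0,-0.2,0,0],
    [0,0,-0.3,0,0],
    [0,0,-0.6,0,0],
    [0,0,-0.9,0,0],
    [0,0,-0.6,0,0],
    [0,0,0,0,0],
    [0,0,0,0,0],
  ],
)

```text
t: 33.95
eef_pos: [0.5664, 0.1288, 0.2612]
ee_rot: [-0.0, -0.409, 0.912, 0.001]
ft_force: [0.4, 0.2, -1.6]
opening: 0.299
```

```bash
python3 st.py; python3 - <<'E'
from h import *
T=pose();print(T[:3,:3].T@(np.array([.477,-.213,.26])-T[:3,3])/.03)
E
```

```text
33.95 [0.5664 0.1288 0.2612] F [ 0.39  0.18 -1.64] M [0.022 0.008 0.01 ] q6 0.2756 yaw -131.66 open 0.299
[10.49051588 -5.3475722   0.03060743]
```

servo_tool(
  series=[
    [0.49,-0.25,0,0,0],
    [0.9,-0.46,0,0,0],
    [1,-0.51,0,0,0],
    [1,-0.51,0,0,0],
    [1,-0.51,0,0,0],
    [1,-0.51,0,0,0],
    [1,-0.51,0,0,0],
    [1,-0.51,0,0,0],
    [1,-0.51,0,0,0],
    [1,-0.51,0,0,0],
  ],
)

```text
t: 34.95
eef_pos: [0.4852, -0.179, 0.2601]
ee_rot: [-0.001, -0.409, 0.912, 0.001]
ft_force: [0.6, -0.2, -1.1]
opening: 0.296
```

servo_tool(
  series=[
    [0.7,-0.36,0,0,0],
    [0.4,-0.2,0.5,0,0],
    [0,0,1,0,0],
    [0,0,1,0,0],
    [0,0,0,0,0],
    [0,0,0,0,0],
  ],
)

```text
t: 35.55
eef_pos: [0.4767, -0.2134, 0.1857]
ee_rot: [-0.001, -0.409, 0.912, 0.0]
ft_force: [-0.2, 0.1, 0.6]
opening: 0.296
```

```bash
python3 st.py; python3 - <<'E'
from h import *
T=pose();print(T[:3,:3].T@(np.array([.477,-.213,.1])-T[:3,3])/.03)
s=ctrl.capture("scene");d=ctrl.capture("side");cv2.imwrite("pics/s9.png",np.hstack([cv2.resize(s[180:290,235:315],None,fx=5,fy=5,interpolation=2),cv2.resize(d[130:220,290:370],None,fx=5,fy=5,interpolation=2)[:550] if 0 else cv2.resize(d[115:225,290:370],None,fx=5,fy=5,interpolation=2)]))
for z in(.04,):
  for p in([.477,-.213,z],):print(proj("scene",p),proj("side",p))
E
```

```text
35.55 [ 0.4767 -0.2134  0.1857] F [-0.19  0.09  0.57] M [-0.042 -0.076  0.01 ] q6 0.8786 yaw -131.66 open 0.296
[-2.17316401e-02 -1.91581528e-03  2.85591158e+00]
(np.float64(284.47726139887993), np.float64(237.48455672382224)) (np.float64(325.6244595264025), np.float64(194.61641447053833))
```

View pics/s9.png

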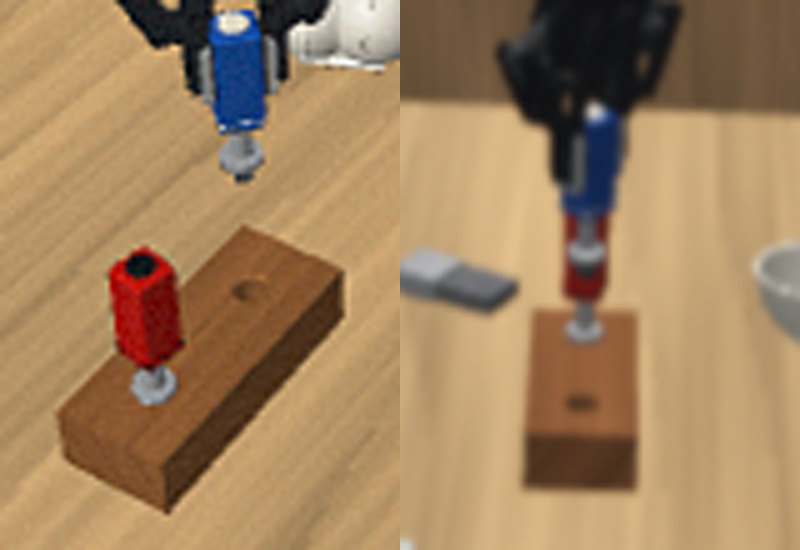

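The empty hole is at scene (249,291) and side (582,403). The bit tip is at (243,177) and (587,274).

```bash
python3 - <<'E'
from h import *
f=lambda x,y:(235+x/5-.4,180+y/5-.4); g=lambda x,y:(290+(x-400)/5-.4,115+y/5-.4)
h=tri(ray("scene",f(249,290)),ray("side",g(582,403)));t=tri(ray("scene",f(242,178)),ray("side",g(587,274)));c=tri(ray("scene",f(241,156)),ray("side",g(587,255)))
print(h,plane("scene",f(249,290),.04),t,c)
T=pose();print(T[:3,:3].T@(h-t)/.03)
E
```

```text
[ 0.47589689 -0.21222594  0.03835998] [ 0.47709405 -0.21348672  0.04      ] [ 0.47582936 -0.21309384  0.12543746] [ 0.47541647 -0.21126373  0.13924973]
[-0.0209758   0.02376555  2.90255463]
```

servo_tool(
  series=[
    [0,0,0.6,0,0],
    [0,0,0.9,0,0],
    [0,0,0.8,0,0],
    [0,0,0.4,0,0],
    [0,0,0.2,0,0],
    [0,0,0.2,0,0],
    [0,0,0,0,0],
  ],
)

```text
t: 36.35
eef_pos: [0.4775, -0.2134, 0.0936]
ee_rot: [0.0, -0.409, 0.912, -0.0]
ft_force: [-0.3, 0.1, -1.1]
opening: 0.3
```

```bash
python3 st.py
```

```text
36.35 [ 0.4775 -0.2134  0.0936] F [-0.3   0.06 -1.09] M [0.    0.019 0.02 ] q6 0.8786 yaw -131.68 open 0.3
```

servo_tool(
  series=[
    [0,0,0.07,0,0],
    [0,0,0.07,0,0],
    [0,0,0.04,0,0],
    [0,0,0,0,0],
  ],
)

```text
t: 36.75
eef_pos: [0.4776, -0.2135, 0.0888]
ee_rot: [0.0, -0.409, 0.912, -0.0]
ft_force: [-1.8, 1.6, 3.0]
opening: 0.303
```

```bash
python3 st.py
```

```text
36.75 [ 0.4776 -0.2135  0.0888] F [-1.78  1.55  3.02] M [0.475 0.469 0.017] q6 0.8785 yaw -131.68 open 0.303
```

servo_tool(
  series=[
    [0,0,0,0,0.4],
    [0,0,0,0,0.6],
    [0,0,0,0,0.7],
    [0,0,-0.4,0,0.7],
    [0,0,-1,0,0.7],
    [0,0,-1,0,0.7],
    [0,0,-1,0,0.7],
    [0,0,-1,0,0.7],
    [0,0,-0.8,0,0.7],
    [0,0,0,0,0.7],
  ],
)

```text
t: 37.75
eef_pos: [0.4784, -0.2142, 0.2492]
ee_rot: [0.003, -0.409, 0.912, -0.002]
ft_force: [-0.6, 0.2, 0.6]
opening: 0.696
```

```bash
python3 st.py; python3 - <<'E'
from h import *
T=pose();print(T[:3,:3].T@(np.array([.5753,.0240,.245])-T[:3,3])/.03)
s=ctrl.capture("scene");d=ctrl.capture("side")
for n,i,r in(("scene",s,(250,190,310,280)),("side",d,(310,140,345,200))):
  c,st,m=blob(i,*BLUE,r);print(n,c,st)
c1=blob(s,*BLUE,(250,190,310,280))[0];c2=blob(d,*BLUE,(310,160,345,200))[0];print(tri(ray("scene",c1),ray("side",c2)))
E
```

```text
37.75 [ 0.4784 -0.2142  0.2492] F [-0.61  0.17  0.61] M [ 0.06   0.018 -0.028] q6 0.8785 yaw -131.7 open 0.696
[-8.07719035  2.87034903  0.14633035]
scene [283.80113636 222.33522727] [279 210  11  23 176]
side [326.28846154 177.87179487] [322 169  10  19 156]
[ 0.47666335 -0.21181392  0.09800105]
```

servo_tool(
  series=[
    [-0.5,0.18,0,0,0.8],
    [-0.95,0.34,0,0,0.8],
    [-0.95,0.34,0,0,0.8],
    [-0.95,0.34,0,0,0.8],
    [-0.95,0.34,0,0,0.8],
    [-0.95,0.34,0,0,0.8],
    [-0.95,0.34,0,0,0.8],
    [-0.95,0.34,0,0,0.8],
    [-0.93,0.31,0,0,0.8],
    [0,0,0,0.9,0.8],
  ],
)

```text
t: 38.85
eef_pos: [0.5743, 0.0276, 0.2415]
ee_rot: [-0.002, -0.352, 0.936, 0.0]
ft_force: [-0.6, -0.8, 0.5]
opening: 0.805
```

servo_tool(
  series=[
    [0,0,0.5,0.9,0.8],
    [0,0,1,0.9,0.8],
    [0,0,1,0.9,0.8],
    [0,0,0.8,0.9,0.8],
    [0,0,0.6,0.9,0.8],
    [0,0,0,0,0.8],
    [0,0,0,0,0.8],
  ],
)

```text
t: 39.55
eef_pos: [0.5739, 0.0246, 0.1268]
ee_rot: [-0.0, -0.046, 0.999, -0.0]
ft_force: [-0.1, -0.5, -0.0]
opening: 0.797
```

```bash
python3 st.py; python3 - <<'E'
from h import *
T=pose();print(T[:3,:3].T@(np.array([.5753,.0240,.0405])-T[:3,3])/.03)
E
```

```text
39.55 [0.5739 0.0246 0.1268] F [-0.13 -0.53 -0.01] M [-0.001 -0.083  0.001] q6 -0.2995 yaw -174.69 open 0.797
[-0.04584772 -0.02302232  2.87659358]
```

servo_tool(
  series=[
    [-0.04,0,0.8,0,0.8],
    [0,0,1,0,0.8],
    [0,0,0.8,0,0.8],
    [0,0,0.27,0,0.8],
    [0,0,0,0,0.5],
    [0,0,0,0,0],
    [0,0,0,0,0],
    [0,0,0,0,0],
    [0,0,0,0,0],
    [0,0,0,0,0],
  ],
  newtons=50,
)

```text
t: 40.55
eef_pos: [0.5765, 0.0251, 0.0432]
ee_rot: [0.002, -0.045, 0.999, 0.0]
ft_force: [-2.1, 0.8, 6.4]
opening: 0.388
```

```bash
python3 st.py
```

```text
40.55 [0.5765 0.0251 0.0432] F [-2.05  0.78  6.44] M [0.043 0.657 0.097] q6 -0.3019 yaw -174.84 open 0.388
```

servo_tool(
  series=[
    [0,-0.04,-0.02,0,0],
    [0,-0.04,-0.02,0,0],
    [0,-0.05,0,0,0],
    [0,-0.05,0,0,0],
    [0,-0.05,0,0,0],
    [0,-0.05,0,0,0],
  ],
)

```text
t: 41.15
eef_pos: [0.5772, 0.0197, 0.0431]
ee_rot: [0.002, -0.045, 0.999, 0.002]
ft_force: [-0.7, 11.4, 2.7]
opening: 0.392
```

```bash
python3 st.py
```

```text
41.15 [0.5772 0.0197 0.0431] F [-0.67 11.4   2.74] M [ 3.561  0.433 -0.035] q6 -0.2872 yaw -174.79 open 0.392
```

servo_tool(
  series=[
    [0,0.08,-0.01,0,0],
    [0,0.09,0,0,0],
    [0,0.09,0,0,0],
    [0,0.08,0,0,0],
    [0,0.05,0,0,0],
    [0,0.05,0,0,0],
    [0,0.04,0,0,0],
    [0,0.04,0,0,0],
  ],
)

```text
t: 41.95
eef_pos: [0.5749, 0.0291, 0.0432]
ee_rot: [-0.0, -0.044, 0.999, -0.002]
ft_force: [0.8, -9.8, 2.5]
opening: 0.385
```

```bash
python3 st.py
```

```text
41.95 [0.5749 0.0291 0.0432] F [ 0.85 -9.79  2.5 ] M [-3.247 -0.389 -0.088] q6 -0.3151 yaw -174.96 open 0.385
```

servo_tool(
  series=[
    [0,-0.08,0,0,0],
    [0,-0.09,0,0,0],
    [0,-0.09,0,0,0],
    [0,-0.05,0,0,0],
    [0,-0.05,0,0,0],
    [0,-0.04,0,0,0],
  ],
)

```text
t: 42.55
eef_pos: [0.5766, 0.0232, 0.0432]
ee_rot: [0.001, -0.046, 0.999, 0.002]
ft_force: [-1.2, 10.9, 3.8]
opening: 0.39
```

```bash
python3 st.py
```

```text
42.55 [0.5766 0.0232 0.0432] F [-1.19 10.89  3.79] M [3.606 0.543 0.009] q6 -0.2934 yaw -174.78 open 0.39
```

servo_tool(
  series=[
    [0,0.05,0,0,0],
    [0,0,0,0,0.5],
    [0,0,0,0,0.8],
    [0,0,-0.5,0,0.8],
    [0,0,-1,0,0.8],
    [0,0,-1,0,0.8],
    [0,0,-1,0,0.8],
    [0,0,-1,0,0.8],
    [0,-0.5,-1,0,0.8],
    [0,-0.5,0,0,0.8],
  ],
)

```text
t: 43.55
eef_pos: [0.58, -0.009, 0.214]
ee_rot: [0.004, -0.045, 0.999, 0.0]
ft_force: [-0.3, 0.2, 0.6]
opening: 0.8
```

```bash
python3 st.py; python3 - <<'E'
from h import *
s=ctrl.capture("scene");cv2.imwrite("pics/s10.png",cv2.resize(s[120:300,240:440],None,fx=3.2,fy=3.2,interpolation=2))
E
```

```text
43.55 [ 0.58  -0.009  0.214] F [-0.27  0.22  0.61] M [ 0.013 -0.022 -0.002] q6 -0.2419 yaw -174.86 open 0.8
```

View pics/s10.png

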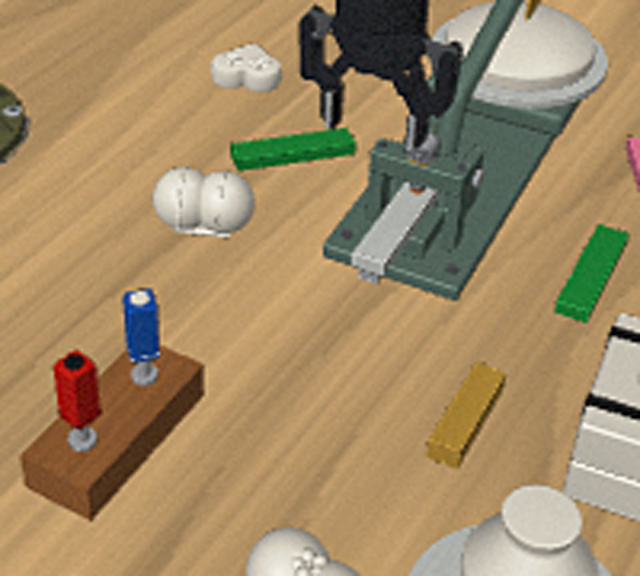

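The picture shows the driver upright in its hole at (143,330), the bar under the buffer at (400,225), and the gripper clear of everything. I'm handing in.

```bash
python3 -c "
from plant import ctrl
print(ctrl.finish_job())"
```

```text
the job is handed in; nothing more can be done
None
```

The stop is set. The bar lies under the buffer with a measured drag of about 9–10 N, and the blue driver is back upright in its hole. I handed the job in at about 44 s.

- **Setting:** I seated the driver in the stop screw and lifted the bar to feel for the buffer, which first cleared it by about 6 mm. I then turned the screw about 220° clockwise, roughly 6.1 mm of feed.
- **Drag check:** After the driver was back, I slid the bar to and fro by about 1 cm. The raw readings were 11.4 and 10.9 N pulling and 9.8 N pushing. The gripper was pressing the bar down with 2.5–4 N, and less that friction the drag is about 8–10 N. An earlier check, with the driver still in the screw, gave about 9 N.
- **Buffer:** By that drag it carries about 6–7 N, and the largest raw pull at any time, about 14 N, included that extra pressing. It stayed well under the 22 N limit.
- **Final picture:** The driver stands in its hole, the bar is under the stop, the arm touches nothing, and the other tools and bisque in view look undisturbed.

I found no failed checks. The readings scatter by about 1 N because of the gripper's downward press, so the drag may sit slightly under 10 N.

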